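# Crank the cam clamp into its dwell to hold a tube on the welding table

## Task

Clamp the square tube in the fixture on the welding table: crank the handle round until the cam's roller has ridden over the first hump and rests in the flat between the two humps, so that the clamp stays shut by itself, then let go. Leave the other tools and parts on the table where they are.

Things in the scene. Friction and masses are not known exactly. Their poses are not given: they have to be found in the camera images.
- crank (a joint): Angle of the level steel crank about its upright shaft, rad, positive anticlockwise from above, more than a full turn either way; at 0 the handle is on the fixture's -x side. The plate cam below is fixed on the same shaft, but its angle to the crank differs by up to 0.5 rad either way between setups and is not reported. Friction 0.04 N m. Start to mid-dwell: 2.5 to 5 rad anticlockwise.
- grip (a point): Centre of the crank's upright black handle, a round bar 22 mm across and 55 mm tall that spins freely on its own pin. Its axis is 70 mm from the shaft axis, its centre 97 mm, foot 69.5 mm and top 124.5 mm above the table. The crank arm lies just below it (top 68 mm above the table).
- shaft (a point): Point on the upright shaft axis of cam and crank, at the height of the handle's centre (97 mm above the table). Its axes are the fixture's: z up, +y from the shaft towards clamp, tube and fence. The crank's hub rises to 76 mm.
- cam_centre (a point): Centre of the steel cam, 30 mm above the table (fixed point). Cam 100 mm across, 19 mm thick. Turning anticlockwise: low round part (free, clamp open, the start; 0.1 to 2.5 rad left); rise of 16 mm over 1.9 rad, pushing back up to 7 N at the handle; hump; fall of 3 mm over 0.28 rad, pulling onward with 4 to 9 N; flat dwell 0.42 rad long, under 3 N; second hump alike; steep fall of 16 mm over 0.77 rad.
- roller_place (a point): Where the brass roller, 14 mm across, stands when the clamp is open: on the fixture's +y side, 42 mm from the shaft, 30 mm above the table (fixed point). Springs hold it to the cam; the cam pushes it to +y. Climbing the second hump resists with up to 11 N at the handle; past it the clamp springs open, pulling as hard. Let go on a slope, the crank runs round; in the dwell it stays.
- fixture: Clamp fixture: dark steel base plate 170 x 310 x 12 mm fixed to the table, with the cam shaft, a guide, and at its +y end a fixed steel fence 50 mm high. Origin on the shaft axis at table height; +y runs from the shaft to the fence, whose face is 185 mm from the shaft.
- pad: Clamp pad: dark steel plate 80 x 11 x 34 mm, sprung on the follower, top 49 mm above the table. Origin on its pressing face at table height, 140 mm from the shaft when open. It moves to +y, pushes the tube to the fence, then stands still while its springs (1.5 N per mm) give: about 9 N in the dwell, 4 N more on the humps. So its place does not tell whether the roller is in the dwell.
- tube: The work: square steel tube 40 x 40 x 140 mm, 3 mm wall, about 0.5 kg, lying loose on the fixture's base plate (12 mm above the table) between pad and fence, with a few mm of play. Origin: centre of its underside, x along the tube. It is not to be lifted.
- wrench: Bystander: spanner 170 mm long lying beside the fixture on the robot's side, not to be moved.
- square: Bystander: welding angle piece 100 mm long, 60 mm tall, standing beside the fixture on the side away from the robot, not to be moved.
- offcut: Bystander: flat steel offcut 90 x 30 x 8 mm lying off the fixture's -y end, not to be moved.
- hammer: Bystander: hammer lying on the right of the table (-y), not to be moved.
- brush: Bystander: brush lying on the left of the table (+y), not to be moved.
- tin: Bystander: steel tin 80 mm across, 100 mm tall, on the left of the table, not to be moved.
- pipe: Bystander: pipe end 42 mm across, 70 mm tall, standing on the right of the table, not to be moved.

How it is judged (in metres and radians):
On the way:
1. the clamp pad presses on the tube with more than 4 N (contact force between pad and tube above 4 N), for 0.2 s.
At the end, for the whole second after the job is handed in: Crank let go and still (under 0.05 rad/s), the pad holding the tube with 6.5 to 11.5 N (the dwell's force); the tube at rest on the base plate (underside under 15 mm up), flat against the fence: centre line over 164 mm from the shaft, parallel to it within 0.03 rad (contact force between pad and tube between 6.5 and 11.5 N and velocity of joint crank between -0.05 and 0.05 rad/s and linear speed of tube below 0.01 m/s and y of tube in the frame of fixture above 0.164 m and z of tube in the frame of fixture below 0.015 m and angle between the x axis of tube and the x axis of fixture, either way round below 0.03 rad); the robot touches nothing.
It fails at once if a bystander on the table is moved more than 25 mm (distance of any of wrench, square, offcut, hammer, brush, tin, pipe from where it was at the start of the episode above 0.025 m).
It also fails if it takes over 61 s, if anything falls off the work surface, if the arm or the gripper's body presses on something with over 40 N, if the wrist force passes 120 N, or if a joint passes its speed limit or range.

## Robot

A 6-joint arm with a two-finger parallel gripper is mounted at the origin on the work surface. World frame = base frame: x ahead of the robot, y to its left, z up, the work surface at z = 0. Lengths are in mm, angles in rad, forces in N, time in s.
With the tool pointing down it reaches from about 350 to 975 mm from the base axis. Payload 7.1 kg.
Tool frame: the origin (TCP) lies between the finger pads; the fingertips stand 14 mm ahead of it and the grasp point (between the pads) lies 5 mm behind it; z points along the fingers, y is the direction in which the jaws open and shut (so a half turn about z gives the same grasp; the last joint's range is limited). The gripper opens to 88 mm and grips with 3 to 60 N. Pads are 20 mm wide; open, the fingers measure 115 mm over their backs; the gripper's body (75 mm by 178 mm) begins 61 mm behind the grasp point.
Start: joints at [-1.17, 0.423, 1.63, -0, 1.089, -0.019], TCP at [254.751, -570.707, 236.675] pointing down, gripper open.
Joint ranges: [-3, 3], [-0.9, 2.11], [0.09, 2.58], [-1.31, 4.45], [0.11, 2.69], [-2.54, 2.54]. Speed limits (rad/s): [2.39, 2.39, 3.01, 3.14, 3.14, 3.14].

## Interface

Orientations are given as a rotation vector (axis times angle).
In Python, from workcell import get_obs, get_image, calibration, close_job, regions_of, place_of gives the robot as it stands.
- The arm moves only by the tool move_arm, never from a script. Its argument "deltas" is a list of rows, each a list of 5 numbers: the closure in counts, from 0 (fully open) to 255 (shut), then the shift along the tool's x, y, z in m, then the turn about the tool's z in rad. In form: [[grip, x, y, z, roll], ...]. A call has 1 to 5 rows; each row is the pose to reach, as a shift and turn from the pose commanded when the call began, along the tool's axes at that moment; what a row does not reach only later rows make up. A row lasts 1/12 s, in which the tool goes at most 41.7 mm and 7.16 degrees, less where a joint would pass 70% of its speed; a pose out of reach is approached as far as the arm can. A call with a gripper value outside its range is refused whole. The fingers move at their own pace and stop on an object; the grip force is fixed at half the most. Time passes only in rows, so rows that repeat a pose let the fingers close. It gives the time, the measured TCP pose, the force and the opening at its end, in the units of the state.
- get_obs(): the state, without advancing time (a new reading comes with each control period).
- get_image(name): name is "scene" or "top" or "wrist"; returns the picture (400x640x3 uint8, blue, green, red); there is no depth.
- calibration(name): a dict with "intrinsics" (3x3 intrinsics, pixels), "world_to_cam" (4x4, takes a point from world to camera coordinates); the wrist camera has in their place "hand_eye" (4x4, takes a point from camera to tool coordinates, whose origin is the TCP and whose axes are the flange's). Camera axes: x right, y down, z forward; pixel columns grow to the right and rows downward; lengths in mm; the calibration is good to about 2 mm. A picture is of the moment at which its call begins: read the wrist's pose just before it. calibration takes no time and is no camera call.
- close_job(): hands the job in, once; it reports no verdict.
Trained networks look in the newest picture that a camera, given by its name, has taken for a name from the list of things; names that differ only in an ending like _2 or _b are one class to them, and where a whole thing is asked for, a point or a joint stands for the part that bears it (a point fixed in the world has none). Each returns a list of dicts, best first, with "conf" (0 to 1); they miss things now and then, are a little off and sometimes report something else, mostly with a low value. They report only what shows in the picture. A call takes as long as a camera call.
- regions_of(camera, name): "region" (400x640 bool, what is visible of it).
- place_of(camera, name): "location" ([x, y, z] in mm, in world coordinates, good to about 4 mm: a listed point, or the origin of a listed thing).
The state is a dict: "t": time; "qpos": joint angles; "qvel": joint speeds; "joint_torque": joint torques, N m; "ee_pos": TCP position; "orientation": TCP orientation; "ft_force": force on the tool from outside, world axes, zero at the start; "moment": the same for the moment, N m; "width": finger opening in mm.
Only numpy, scipy, OpenCV 4.12 (cv2) and the standard library are available. Lean on these libraries where they do the work, as an engineer would, in place of code of your own. Each camera call takes 0.05 s, during which the arm holds its last target.

## Working session

There is one attempt and no reset: what is moved stays moved. The work goes in short steps, Python scripts to look and compute and a tool call to move; the robot and the scene stay as the last step left them, time stands still between calls to the robot, and variables do not carry over. Pictures are saved under pics/ and viewed, and the job is handed in when it is done.

Besides the shell and the picture viewer there is one more tool, called after ">>>" by a JSON object that holds its "name" and its "arguments". move_arm: Moves the arm, as the interface text tells. Its arguments: {"type":"object","properties":{"deltas":{"type":"array","items":{"type":"array","items":{"type":"number"}}}},"required":["deltas"]}

```bash
mkdir -p pics; ls; python3 - <<'E'
from workcell import *
import cv2,numpy as np
o=get_obs(); print({k:np.round(v,3) for k,v in o.items()})
for c in ["scene","top"]:
    im=get_image(c); cv2.imwrite(f"pics/{c}0.png",im)
    for n in ["shaft","grip","cam_centre","tube","pad","roller_place","fixture"]:
        r=place_of(c,n); print(c,n,[(round(d['conf'],2),np.round(d['location'],1)) for d in r[:2]])
print(calibration("top"));print(calibration("wrist"))
print(get_obs()['t'])
E
```

```text
pics
{'t': np.float64(0.0), 'qpos': array([-1.17 ,  0.424,  1.631, -0.   ,  1.089, -0.019]), 'qvel': array([-0.001, -0.001, -0.002,  0.   ,  0.002,  0.002]), 'joint_torque': array([-0.0000e+00, -5.4463e+01, -2.7367e+01,  6.4000e-02,  2.3000e-02,
       -0.0000e+00]), 'ee_pos': array([ 254.571, -570.233,  235.923]), 'orientation': array([-3.071, -0.654,  0.   ]), 'ft_force': array([-0.596,  0.102, -0.288]), 'moment': array([-0.021,  0.003, -0.006]), 'width': np.float64(87.826)}
scene shaft [(0.94, array([546.7, -63.3,  99.3]))]
scene grip [(0.72, array([491.5, -18.4,  93.2]))]
scene cam_centre [(0.74, array([542.6, -59.6,  28.9]))]
scene tube [(0.69, array([555.8, 102. ,  11.4])), (0.63, array([567.2,  73.7,   0.9]))]
scene pad [(0.55, array([565.9,  73.6,   1.8]))]
scene roller_place [(0.59, array([549. , -23.1,  30.2]))]
scene fixture [(0.57, array([546.9, -62.8,   2.2])), (0.48, array([567.8,  74.5,   0.7]))]
top shaft [(0.77, array([546. , -63.1,  95.3]))]
top grip [(0.93, array([493.4, -13.8,  93.2]))]
top cam_centre [(0.58, array([548.2, -63.2,  31.2]))]
top tube [(0.57, array([
[... 533 characters left out ...]

       [ 1.42209102e-01,  2.83304060e-02, -9.89431129e-01,
         1.04770905e+03],
       [ 0.00000000e+00,  0.00000000e+00,  0.00000000e+00,
         1.00000000e+00]])}
{'intrinsics': array([[325.18427182,   0.        , 324.46112556],
       [  0.        , 325.18427182, 199.15464382],
       [  0.        ,   0.        ,   1.        ]]), 'hand_eye': array([[-1.37926174e-04, -9.53556012e-01, -3.01215724e-01,
         8.30511821e+01],
       [ 9.99999972e-01, -7.36282653e-05, -2.24813943e-04,
         8.22228646e-02],
       [ 1.92194696e-04, -3.01215747e-01,  9.53555996e-01,
        -1.47746104e+02],
       [ 0.00000000e+00,  0.00000000e+00,  0.00000000e+00,
         1.00000000e+00]])}
0.8
```

View pics/scene0.png

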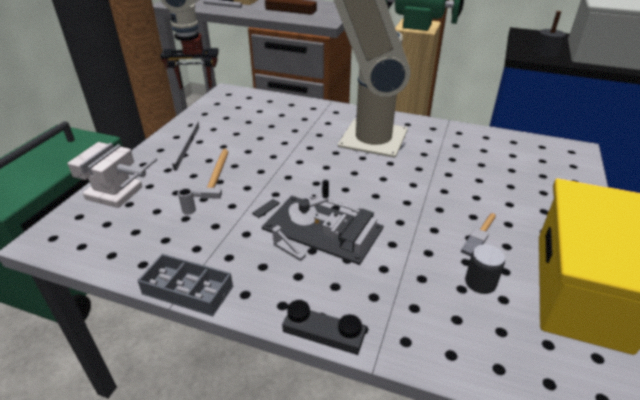

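View pics/top0.png

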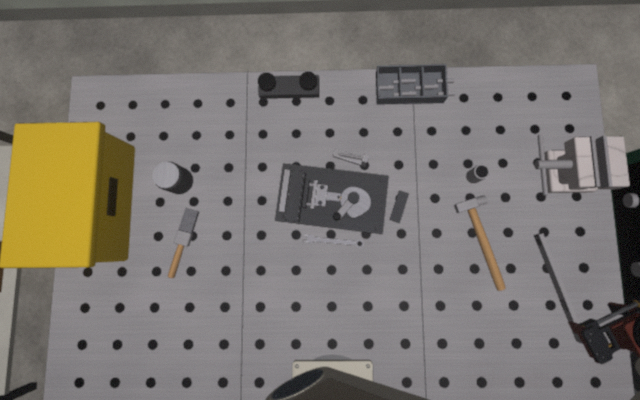

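The scene picture shows the fixture mid-table (about 325,220) with the black handle at (325,188). In the top picture the crank hub is at (355,202), the handle is at about (337,215) on the robot's side, and the fence is at the left end (285,195). Next I move the hand over the handle and square the tool to the world axes.

>>> {"name": "move_arm", "arguments": {"deltas": [[0,0.03,-0.028,0,0.12],[0,0.06,-0.056,0,0.24],[0,0.09,-0.084,0,0.36],[0,0.12,-0.11,0,0.42],[0,0.15,-0.138,0,0.42]]}}

```text
t: 1.22
ee_pos: [335.9, -382.1, 236.8]
orientation: [3.141, -0.007, 0.001]
ft_force: [1.2, -0.3, 0.3]
width: 87.8
```

```bash
cat > h.py <<'E'
from workcell import *
import numpy as np,cv2
from scipy.spatial.transform import Rotation as R
def st():
    o=get_obs(); r=R.from_rotvec(o['orientation']).as_matrix()
    print('t',round(float(o['t']),2),'pos',np.round(o['ee_pos'],1),'q',np.round(o['qpos'],2),'F',np.round(o['ft_force'],2),'w',round(float(o['width']),1));print(np.round(r,3)); return o,r
E
python3 -c "
from h import *
st()"
```

```text
t 1.22 pos [ 335.9 -382.1  236.8] q [-0.87  0.25  1.88  0.    1.    0.7 ] F [ 1.23 -0.26  0.34] w 87.8
[[ 1.    -0.004  0.   ]
 [-0.004 -1.    -0.   ]
 [ 0.     0.    -1.   ]]
```

>>> {"name": "move_arm", "arguments": {"deltas": [[0,0.016,-0.037,0,0],[0,0.032,-0.074,0,0],[0,0.048,-0.111,0,0],[0,0.064,-0.148,0,0],[0,0.08,-0.185,0,0]]}}

```text
t: 1.63
ee_pos: [416.0, -196.8, 237.0]
orientation: [3.141, -0.001, 0.001]
ft_force: [0.5, -0.8, 0.3]
width: 87.5
```

>>> {"name": "move_arm", "arguments": {"deltas": [[0,0.016,-0.037,0,0],[0,0.032,-0.074,0,0],[0,0.048,-0.111,0,0],[0,0.064,-0.148,0,0],[0,0.076,-0.184,0,0]]}}

```text
t: 2.05
ee_pos: [492.6, -12.5, 237.1]
orientation: [3.142, 0.0, 0.002]
ft_force: [-0.1, -0.4, -0.5]
width: 87.8
```

>>> {"name": "move_arm", "arguments": {"deltas": [[0,0,0,0,0],[0,0,0,0,0]]}}

```text
t: 2.22
ee_pos: [492.0, -12.8, 236.7]
orientation: [3.141, 0.006, 0.0]
ft_force: [-0.6, 0.3, -0.6]
width: 87.4
```

```bash
python3 - <<'E'
from h import *
o,r=st()
im=get_image("wrist"); cv2.imwrite("pics/w1.png",im)
for n in ["shaft","grip","cam_centre","tube","pad","roller_place","fixture"]:
    d=place_of("wrist",n); print(n,[(round(e['conf'],2),np.round(e['location'],1)) for e in d[:2]])
E
```

```text
t 2.22 pos [492.  -12.8 236.7] q [-0.05  0.23  1.92 -0.    1.    1.52] F [-0.63  0.25 -0.59] w 87.4
[[ 1.     0.004  0.   ]
 [ 0.004 -1.    -0.   ]
 [ 0.     0.    -1.   ]]
shaft [(0.65, array([550.6, -63.8,  99.9]))]
grip [(0.75, array([490.8, -19.4, 102.2]))]
cam_centre []
tube [(0.55, array([559.9, 101.4,  12.1]))]
pad [(0.89, array([561.7,  70.9,  -0.8])), (0.65, array([ 5.285e+02, -1.965e+02,  5.000e-01]))]
roller_place [(0.65, array([552.6, -22. ,  32.5]))]
fixture [(0.84, array([ 5.429e+02, -6.590e+01,  5.000e-01])), (0.17, array([561.4, 100.5,  14.2]))]
```

View pics/w1.png

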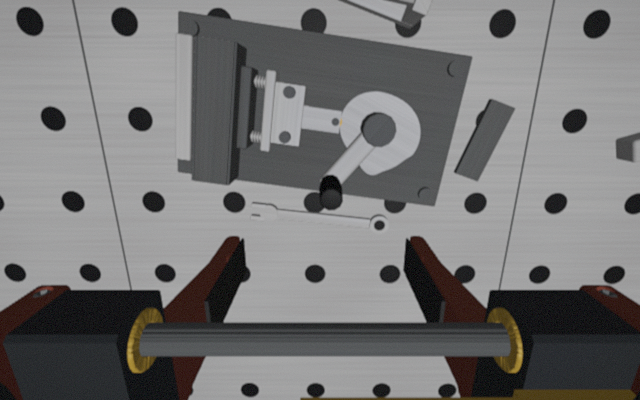

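The wrist picture shows the fixture whole: hub at about (379,128), handle top at about (331,198), the pale cam under it with its nose pointing down at (372,172), roller at about (340,121), tube and fence on the left. Next I turn these pixels into positions.

```bash
cat >> h.py <<'E'
def w2c(o):
    c=calibration("wrist"); T=np.eye(4); T[:3,:3]=R.from_rotvec(o['orientation']).as_matrix(); T[:3,3]=o['ee_pos']
    return c['intrinsics'],T@c['hand_eye']
def ray(o,uv,z):
    K,C=w2c(o); d=C[:3,:3]@np.linalg.solve(K,[*uv,1]); s=(z-C[2,3])/d[2]; return C[:3,3]+s*d
E
python3 - <<'E'
from h import *
o=get_obs()
for n,uv,z in [("handle top",(331,199),124.5),("hub",(379,128),76),("roller",(340,121),30),("cornerA",(179,12),12),("cornerB",(471,58),12),("cornerC",(435,206),12),("nose",(372,174),39.5)]:
    print(n,np.round(ray(o,uv,z),1))
im=cv2.imread("pics/w1.png")
cv2.imwrite("pics/w1z.png",cv2.resize(im[50:230,220:480],None,fx=3,fy=3,interpolation=cv2.INTER_CUBIC))
for n in ["grip","crank"]:
    get_image("wrist")
    for e in regions_of("wrist",n)[:1]:
        ys,xs=np.nonzero(e['region']); print(n,e['conf'],xs.min(),xs.max(),ys.min(),ys.max())
E
```

```text
handle top [492.4 -21.2 124.5]
hub [546.3 -66.5  76. ]
roller [549.5 -32.3  30. ]
cornerA [656.6 131.8  12. ]
cornerB [ 612.8 -170.7   12. ]
cornerC [ 447.8 -149.3   12. ]
nose [494.  -67.3  39.5]
grip 0.59 172 468 12 209
crank 0.68 452 511 99 179
```

View pics/w1z.png

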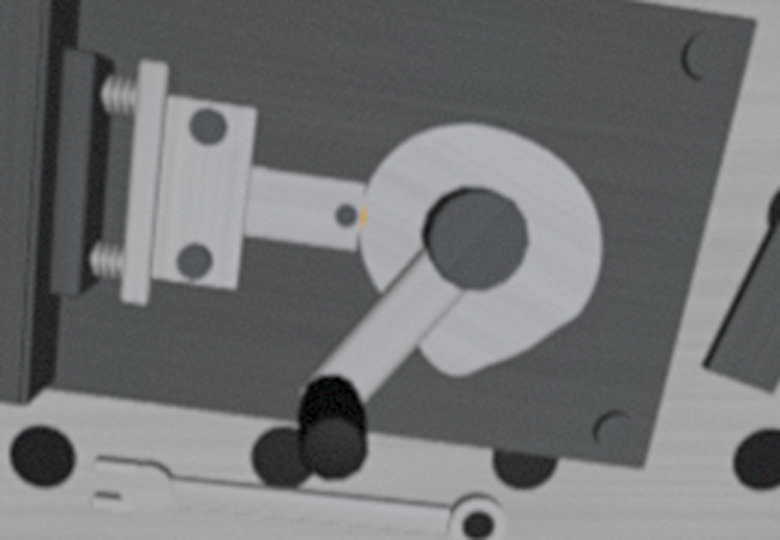

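```bash
python3 - <<'E'
from h import *
o=get_obs(); K,C=w2c(o); W=np.linalg.inv(C)
im=cv2.imread("pics/w1.png")
S=np.array([546.2,-65.0]); yaw=-0.14
# rectify plane z=39.5 : fixture frame, 4 px/mm, size 150mm
N=600; g=4
c,s=np.cos(yaw),np.sin(yaw)
jj,ii=np.meshgrid(np.arange(N),np.arange(N))
# display: up=+x fixture, left=+y
fx=(N/2-ii)/g; fy=(N/2-jj)/g
P=np.stack([S[0]+c*fx-s*fy,S[1]+s*fx+c*fy,np.full_like(fx,39.5)],-1)
Q=P@W[:3,:3].T+W[:3,3]; uv=Q@K.T; uv=uv[...,:2]/uv[...,2:]
rec=cv2.remap(im,uv[...,0].astype(np.float32),uv[...,1].astype(np.float32),cv2.INTER_CUBIC)
for r in (35,48,51): cv2.circle(rec,(300,300),r*g,(0,0,255),1)
cv2.imwrite("pics/rec.png",rec)
E
```

```text
(no output)
```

View pics/rec.png

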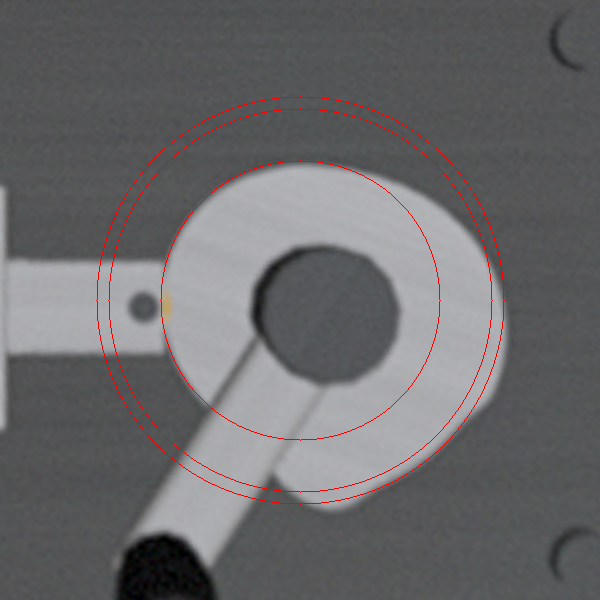

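Projected onto the cam's top plane, the outline matches radii of 35 and 51 mm. The two humps lie about 23° and 80° below the fixture's -y direction, so mid-dwell should come after about 4.05 rad of anticlockwise turn. The handle would then be at a world angle of about 12°. Now the grasp.

>>> {"name": "move_arm", "arguments": {"deltas": [[0,0,0.006,0.03,0],[0,0,0.006,0.065,0],[0,0,0.006,0.1,0],[0,0,0.006,0.13,0],[0,0,0.006,0.144,0]]}}

```text
t: 3.23
ee_pos: [489.5, -20.6, 89.4]
orientation: [-3.141, 0.001, 0.007]
ft_force: [-1.4, 0.0, 0.3]
width: 87.6
```

```bash
python3 - <<'E'
from h import *
o,r=st()
im=get_image("wrist"); cv2.imwrite("pics/w2.png",im)
E
```

```text
t 3.23 pos [489.5 -20.6  89.4] q [-0.07  0.47  2.01  0.    0.67  1.5 ] F [-1.37  0.04  0.29] w 87.6
[[ 1.    -0.    -0.005]
 [-0.    -1.     0.   ]
 [-0.005 -0.    -1.   ]]
```

View pics/w2.png

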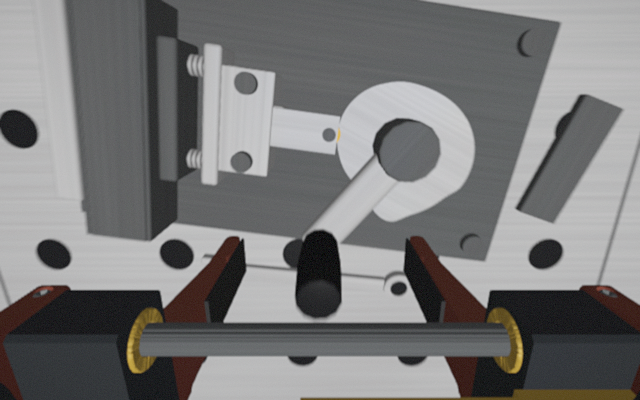

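The handle stands between the open fingers, with its top at about (318,297). I check how well it is centred.

```bash
python3 - <<'E'
from h import *
o=get_obs()
print(ray(o,(318,297),124.5), ray(o,(408,150),76), o['ee_pos'])
E
```

```text
[496.09331679 -18.02250028 124.5       ] [546.67962557 -61.66551704  76.        ] [488.81251959 -20.5090594   88.37024485]
```

>>> {"name": "move_arm", "arguments": {"deltas": [[0,0.003,-0.001,-0.002,0],[255,0.003,-0.001,-0.002,0],[255,0.003,-0.001,-0.002,0],[255,0.003,-0.001,-0.002,0],[255,0.003,-0.001,-0.002,0]]}}

```text
t: 3.7
ee_pos: [495.4, -19.6, 95.9]
orientation: [3.141, -0.0, 0.004]
ft_force: [0.6, 0.0, 0.6]
width: 64.6
```

>>> {"name": "move_arm", "arguments": {"deltas": [[255,0,0,0,0],[255,0,0,0,0],[255,0,0,0,0],[255,0,0,0,0]]}}

```text
t: 4.03
ee_pos: [494.6, -19.6, 94.8]
orientation: [-3.142, 0.0, -0.0]
ft_force: [-0.4, 0.1, -0.7]
width: 38.0
```

```bash
python3 - <<'E'
from h import *
o,r=st()
im=get_image("wrist"); cv2.imwrite("pics/w3.png",im)
o,r=st()
E
```

```text
t 4.03 pos [494.6 -19.6  94.8] q [-0.06  0.46  2.    0.    0.68  1.51] F [-0.43  0.08 -0.68] w 38.0
[[ 1. -0.  0.]
 [-0. -1.  0.]
 [ 0. -0. -1.]]
t 4.08 pos [494.6 -19.6  94.8] q [-0.06  0.46  2.   -0.    0.68  1.51] F [-0.04 -0.59 -0.61] w 34.3
[[ 1. -0.  0.]
 [-0. -1. -0.]
 [ 0.  0. -1.]]
```

View pics/w3.png

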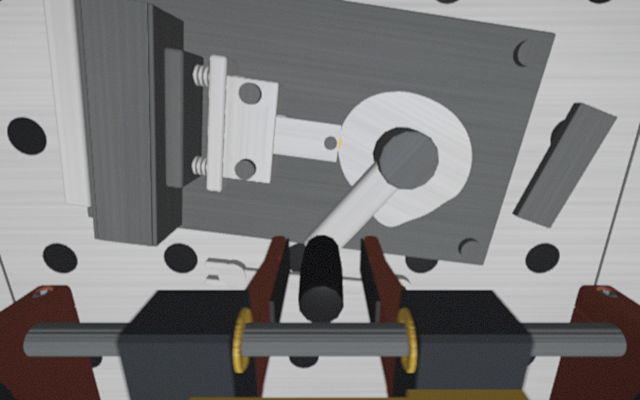

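The fingers are still closing round the handle (top at 320,303). I keep closing.

>>> {"name": "move_arm", "arguments": {"deltas": [[255,0,0,0,0],[255,0,0,0,0],[255,0,0,0,0],[255,0,0,0,0]]}}

```text
t: 4.42
ee_pos: [494.3, -19.4, 94.6]
orientation: [-3.141, 0.0, 0.001]
ft_force: [-0.6, 1.7, 0.9]
width: 21.8
```

```bash
python3 - <<'E'
from h import *
o,r=st()
im=get_image("wrist"); cv2.imwrite("pics/w4.png",im)
print(ray(o,(320,303),124.5),ray(o,(407,158),76))
for n in ["shaft","grip"]:
    d=place_of("wrist",n); print(n,[(round(e['conf'],2),np.round(e['location'],1)) for e in d[:2]])
E
```

```text
t 4.42 pos [494.3 -19.4  94.6] q [-0.06  0.46  2.    0.    0.68  1.51] F [-0.63  1.73  0.9 ] w 21.8
[[ 1. -0. -0.]
 [-0. -1.  0.]
 [-0. -0. -1.]]
[494.16647759 -17.60730467 124.5       ] [547.11808623 -62.07783649  76.        ]
shaft [(0.97, array([548.3, -61.2,  99.5]))]
grip [(0.73, array([491.9, -24.6,  95. ]))]
```

View pics/w4.png

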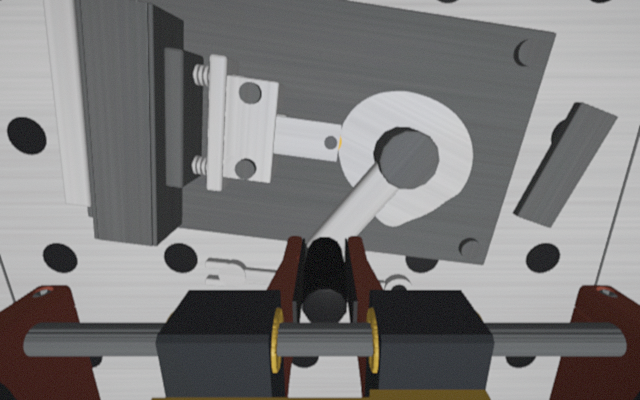

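The fingers hold the handle (opening 21.8 mm). I work out the circle table in tool axes.

```bash
cat > tab.py <<'E'
import numpy as np,sys
a0=np.radians(140.3)
def p(f): return 69.8*np.array([np.cos(a0+f),-np.sin(a0+f)])/1000
def tab(f0,f1,n=5):
    return [[255,*[float(v) for v in np.round(p(f)-p(f0),4)],0,0] for f in np.linspace(f0,f1,n+1)[1:]]
if __name__=="__main__":
    f,st_,k=map(float,sys.argv[1:4])
    for i in range(int(k)): print(round(f,2),round(f+5*st_,2),tab(f,f+5*st_)); f+=5*st_
E
python3 tab.py 0 0.08 4
```

```text
0.0 0.4 [[255, -0.0034, 0.0044, 0, 0], [255, -0.0064, 0.0091, 0, 0], [255, -0.0091, 0.014, 0, 0], [255, -0.0113, 0.0192, 0, 0], [255, -0.0131, 0.0244, 0, 0]]
0.4 0.8 [[255, -0.0014, 0.0054, 0, 0], [255, -0.0024, 0.0109, 0, 0], [255, -0.0029, 0.0165, 0, 0], [255, -0.0029, 0.022, 0, 0], [255, -0.0026, 0.0276, 0, 0]]
0.8 1.2 [[255, 0.0008, 0.0055, 0, 0], [255, 0.0021, 0.011, 0, 0], [255, 0.0038, 0.0163, 0, 0], [255, 0.0059, 0.0215, 0, 0], [255, 0.0084, 0.0264, 0, 0]]
1.2 1.6 [[255, 0.0029, 0.0048, 0, 0], [255, 0.0062, 0.0093, 0, 0], [255, 0.0098, 0.0135, 0, 0], [255, 0.0138, 0.0175, 0, 0], [255, 0.018, 0.0211, 0, 0]]
```

>>> {"name": "move_arm", "arguments": {"deltas": [[255,-0.0034,0.0044,0,0],[255,-0.0064,0.0091,0,0],[255,-0.0091,0.014,0,0],[255,-0.0113,0.0192,0,0],[255,-0.0131,0.0244,0,0]]}}

```text
t: 4.98
ee_pos: [481.2, -44.6, 94.7]
orientation: [3.142, -0.001, 0.0]
ft_force: [0.3, 0.9, -1.2]
width: 22.0
```

>>> {"name": "move_arm", "arguments": {"deltas": [[255,-0.0014,0.0054,0,0],[255,-0.0024,0.0109,0,0],[255,-0.0029,0.0165,0,0],[255,-0.0029,0.022,0,0],[255,-0.0026,0.0276,0,0]]}}

```text
t: 5.4
ee_pos: [479.1, -72.2, 94.7]
orientation: [3.142, -0.001, 0.001]
ft_force: [2.6, 3.1, -4.2]
width: 21.3
```

```bash
python3 - <<'E'
from h import *
o,r=st()
im=get_image("wrist"); cv2.imwrite("pics/w5.png",im)
E
```

```text
t 5.4 pos [479.1 -72.2  94.7] q [-0.17  0.45  2.02  0.    0.67  1.4 ] F [ 2.55  3.07 -4.2 ] w 21.3
[[ 1.    -0.     0.001]
 [-0.    -1.    -0.   ]
 [ 0.001  0.    -1.   ]]
```

View pics/w5.png

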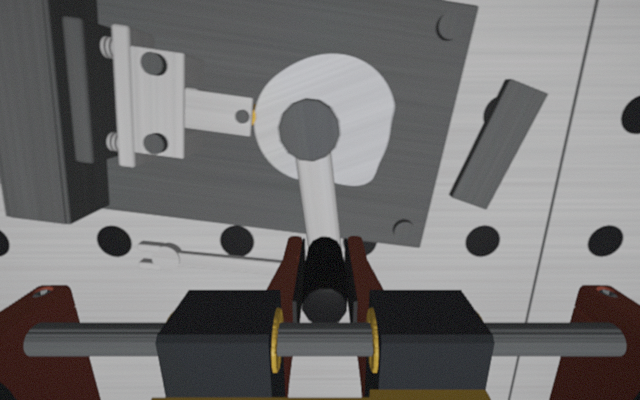

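The crank follows: hub at (309,130), cam nose now to the right of the arm at (365,180), forces small. I continue.

>>> {"name": "move_arm", "arguments": {"deltas": [[255,0.0008,0.0055,0,0],[255,0.0021,0.011,0,0],[255,0.0038,0.0163,0,0],[255,0.0059,0.0215,0,0],[255,0.0084,0.0264,0,0]]}}

```text
t: 5.87
ee_pos: [487.7, -98.3, 94.7]
orientation: [-3.141, 0.001, -0.001]
ft_force: [4.8, 5.2, -4.3]
width: 21.7
```

>>> {"name": "move_arm", "arguments": {"deltas": [[255,0.0029,0.0048,0,0],[255,0.0062,0.0093,0,0],[255,0.0098,0.0135,0,0],[255,0.0138,0.0175,0,0],[255,0.018,0.0211,0,0]]}}

```text
t: 6.28
ee_pos: [505.5, -119.0, 94.7]
orientation: [-3.141, 0.001, 0.0]
ft_force: [3.6, 7.8, -1.8]
width: 21.5
```

```bash
python3 - <<'E'
from h import *
o,r=st()
im=get_image("wrist"); cv2.imwrite("pics/w6.png",im)
E
python3 tab.py 1.6 0.08 4
```

```text
t 6.28 pos [ 505.5 -119.    94.7] q [-0.25  0.49  1.95  0.    0.71  1.32] F [ 3.55  7.8  -1.82] w 21.5
[[ 1.    -0.001 -0.   ]
 [-0.001 -1.     0.001]
 [-0.    -0.001 -1.   ]]
1.6 2.0 [[255, 0.0045, 0.0033, 0, 0], [255, 0.0093, 0.0061, 0, 0], [255, 0.0143, 0.0086, 0, 0], [255, 0.0195, 0.0107, 0, 0], [255, 0.0248, 0.0124, 0, 0]]
2.0 2.4 [[255, 0.0054, 0.0012, 0, 0], [255, 0.011, 0.002, 0, 0], [255, 0.0165, 0.0024, 0, 0], [255, 0.0221, 0.0023, 0, 0], [255, 0.0277, 0.0018, 0, 0]]
2.4 2.8 [[255, 0.0055, -0.001, 0, 0], [255, 0.0109, -0.0024, 0, 0], [255, 0.0162, -0.0042, 0, 0], [255, 0.0213, -0.0065, 0, 0], [255, 0.0262, -0.0092, 0, 0]]
2.8 3.2 [[255, 0.0047, -0.003, 0, 0], [255, 0.0091, -0.0064, 0, 0], [255, 0.0132, -0.0102, 0, 0], [255, 0.0171, -0.0143, 0, 0], [255, 0.0205, -0.0186, 0, 0]]
```

View pics/w6.png

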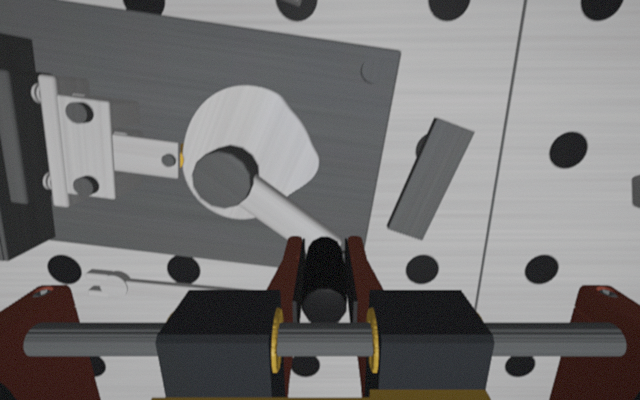

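The crank points at about -127°; the force on the tool points to the shaft at about 8 N, so my circle is 1-2 mm off. I trim inward while going on.

>>> {"name": "move_arm", "arguments": {"deltas": [[255,0.005,0.0025,0,0],[255,0.01,0.005,0,0],[255,0.015,0.007,0,0],[255,0.0205,0.0092,0,0],[255,0.0258,0.0109,0,0]]}}

```text
t: 6.75
ee_pos: [530.2, -131.1, 94.6]
orientation: [3.141, 0.0, -0.004]
ft_force: [-4.9, -2.6, 2.7]
width: 21.8
```

>>> {"name": "move_arm", "arguments": {"deltas": [[255,0.0054,0.0012,0,0],[255,0.011,0.002,0,0],[255,0.0165,0.0024,0,0],[255,0.0221,0.0023,0,0],[255,0.0277,0.0018,0,0]]}}

```text
t: 7.17
ee_pos: [557.6, -133.0, 94.6]
orientation: [3.141, 0.0, -0.005]
ft_force: [-7.3, -4.0, 6.1]
width: 21.5
```

```bash
python3 - <<'E'
from h import *
o,r=st()
im=get_image("wrist"); cv2.imwrite("pics/w7.png",im)
E
```

```text
t 7.17 pos [ 557.6 -133.    94.6] q [-0.25  0.55  1.83 -0.    0.77  1.32] F [-7.32 -4.03  6.1 ] w 21.5
[[ 1.     0.    -0.003]
 [ 0.    -1.    -0.001]
 [-0.003  0.001 -1.   ]]
```

View pics/w7.png

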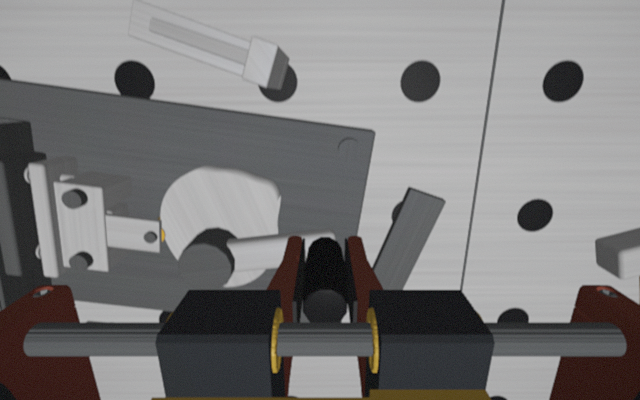

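The arm now points to -y; the rise is resisting with about 7 N, as described. I go on to 3.2 rad.

>>> {"name": "move_arm", "arguments": {"deltas": [[255,0.0055,-0.0008,0,0],[255,0.0109,-0.002,0,0],[255,0.0162,-0.0038,0,0],[255,0.0213,-0.006,0,0],[255,0.0262,-0.0087,0,0]]}}

```text
t: 7.63
ee_pos: [583.2, -124.5, 94.6]
orientation: [3.14, 0.001, -0.007]
ft_force: [-9.1, -6.2, 5.5]
width: 21.5
```

>>> {"name": "move_arm", "arguments": {"deltas": [[255,0.0047,-0.003,0,0],[255,0.0091,-0.0064,0,0],[255,0.0132,-0.0102,0,0],[255,0.0171,-0.0143,0,0],[255,0.0205,-0.0186,0,0]]}}

```text
t: 8.05
ee_pos: [604.0, -106.6, 94.6]
orientation: [3.139, 0.001, -0.006]
ft_force: [-7.5, -10.1, 4.0]
width: 21.6
```

```bash
python3 - <<'E'
from h import *
o,r=st()
im=get_image("wrist"); cv2.imwrite("pics/w8.png",im)
im=get_image("top"); cv2.imwrite("pics/t8.png",cv2.resize(im[140:260,250:430],None,fx=4,fy=4,interpolation=cv2.INTER_CUBIC))
E
python3 tab.py 3.2 0.05 4
```

```text
t 8.05 pos [ 604.  -106.6   94.6] q [-0.19  0.59  1.73 -0.    0.82  1.38] F [ -7.49 -10.06   4.04] w 21.6
[[ 1.     0.    -0.004]
 [ 0.    -1.    -0.002]
 [-0.004  0.002 -1.   ]]
3.2 3.45 [[255, 0.002, -0.0029, 0, 0], [255, 0.0038, -0.0058, 0, 0], [255, 0.0056, -0.0089, 0, 0], [255, 0.0071, -0.012, 0, 0], [255, 0.0085, -0.0152, 0, 0]]
3.45 3.7 [[255, 0.0012, -0.0033, 0, 0], [255, 0.0023, -0.0066, 0, 0], [255, 0.0032, -0.01, 0, 0], [255, 0.0039, -0.0134, 0, 0], [255, 0.0045, -0.0168, 0, 0]]
3.7 3.95 [[255, 0.0004, -0.0035, 0, 0], [255, 0.0006, -0.007, 0, 0], [255, 0.0006, -0.0104, 0, 0], [255, 0.0005, -0.0139, 0, 0], [255, 0.0002, -0.0174, 0, 0]]
3.95 4.2 [[255, -0.0005, -0.0035, 0, 0], [255, -0.0011, -0.0069, 0, 0], [255, -0.002, -0.0103, 0, 0], [255, -0.003, -0.0136, 0, 0], [255, -0.0041, -0.0169, 0, 0]]
```

View pics/w8.png

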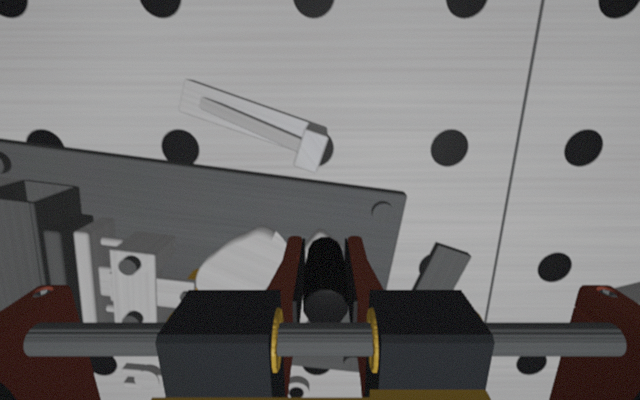

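View pics/t8.png

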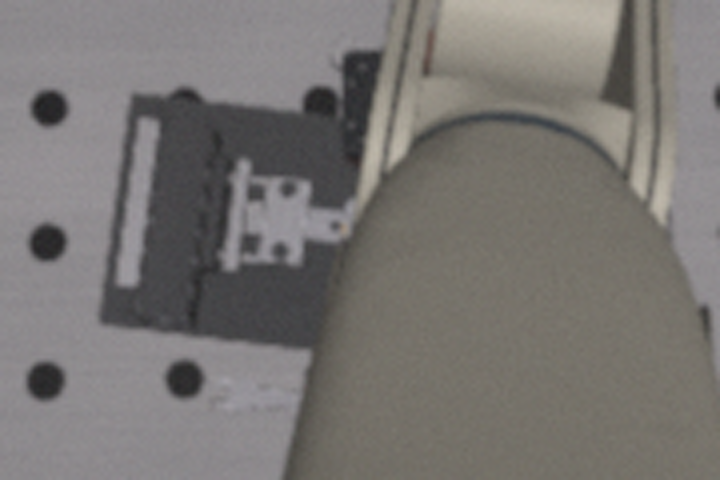

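>>> {"name": "move_arm", "arguments": {"deltas": [[255,0,0,0,0],[255,0,0,0,0]]}}

```text
t: 8.32
ee_pos: [604.6, -105.8, 94.6]
orientation: [3.14, 0.0, -0.003]
ft_force: [-3.9, -5.1, 2.2]
width: 21.6
```

Standing still, the resistance is 6.4 N tangentially, as the rise should give. Now slower over the first hump.

>>> {"name": "move_arm", "arguments": {"deltas": [[255,0.002,-0.003,0,0],[255,0.0038,-0.0058,0,0],[255,0.0056,-0.0089,0,0],[255,0.0071,-0.012,0,0],[255,0.0085,-0.0152,0,0]]}}

```text
t: 8.73
ee_pos: [613.1, -91.2, 94.6]
orientation: [3.139, 0.0, -0.004]
ft_force: [-5.4, -7.5, 2.5]
width: 21.3
```

>>> {"name": "move_arm", "arguments": {"deltas": [[255,0,0,0,0],[255,0,0,0,0]]}}

```text
t: 8.9
ee_pos: [613.4, -90.4, 94.6]
orientation: [3.14, 0.0, -0.003]
ft_force: [-4.2, -4.1, 1.7]
width: 21.4
```

>>> {"name": "move_arm", "arguments": {"deltas": [[255,0.0012,-0.0033,0,0],[255,0.0023,-0.0066,0,0],[255,0.0032,-0.01,0,0],[255,0.0039,-0.0134,0,0],[255,0.0045,-0.0168,0,0]]}}

```text
t: 9.32
ee_pos: [618.2, -72.3, 94.6]
orientation: [-3.141, 0.001, 0.002]
ft_force: [-3.7, 1.2, 3.2]
width: 21.5
```

>>> {"name": "move_arm", "arguments": {"deltas": [[255,0,0,0,0],[255,0,0,0,0]]}}

```text
t: 9.48
ee_pos: [618.3, -71.3, 94.6]
orientation: [-3.14, 0.0, 0.001]
ft_force: [-2.9, 5.2, 3.5]
width: 22.0
```

```bash
python3 - <<'E'
from h import *
o,r=st()
im=get_image("wrist"); cv2.imwrite("pics/w9.png",im)
E
```

```text
t 9.48 pos [618.3 -71.3  94.6] q [-0.13  0.6   1.71  0.    0.83  1.44] F [-2.94  5.22  3.53] w 22.0
[[ 1.    -0.    -0.001]
 [-0.    -1.     0.001]
 [-0.001 -0.001 -1.   ]]
```

View pics/w9.png

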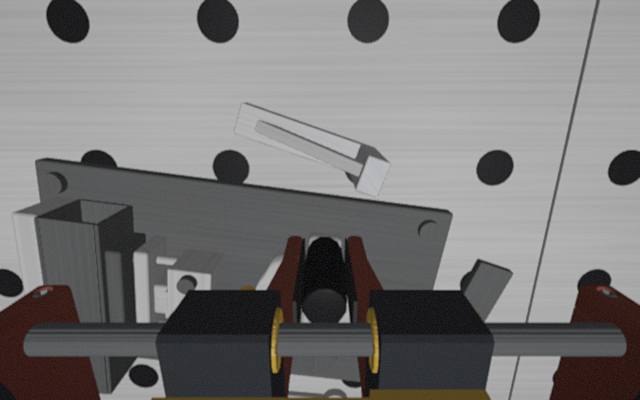

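The force has turned to +5 N pulling onward, so the roller is over the first hump on its short fall, as the cam picture predicted. Small steps into the dwell.

>>> {"name": "move_arm", "arguments": {"deltas": [[255,0.0002,-0.0035,0,0],[255,0.0004,-0.007,0,0],[255,0.0004,-0.007,0,0],[255,0.0004,-0.007,0,0]]}}

```text
t: 9.87
ee_pos: [618.7, -65.0, 94.6]
orientation: [-3.141, -0.0, 0.001]
ft_force: [-3.6, 2.3, 2.7]
width: 21.7
```

>>> {"name": "move_arm", "arguments": {"deltas": [[255,0,-0.0035,0,0],[255,0,-0.007,0,0],[255,0,-0.007,0,0],[255,0,-0.007,0,0]]}}

```text
t: 10.2
ee_pos: [618.5, -58.7, 94.6]
orientation: [3.141, -0.0, -0.001]
ft_force: [-3.8, -1.4, 2.3]
width: 21.5
```

>>> {"name": "move_arm", "arguments": {"deltas": [[255,-0.0002,-0.0035,0,0],[255,-0.0006,-0.007,0,0],[255,-0.0006,-0.007,0,0],[255,-0.0006,-0.007,0,0]]}}

```text
t: 10.53
ee_pos: [617.8, -51.7, 94.6]
orientation: [3.141, -0.0, -0.002]
ft_force: [-4.5, -1.9, 4.0]
width: 21.3
```

The force has dropped to about -1 N over the last 13 mm, so this is the dwell. A little further to the middle, relaxed radially, then open.

>>> {"name": "move_arm", "arguments": {"deltas": [[255,-0.0012,-0.0025,0,0],[255,-0.0012,-0.0025,0,0],[255,-0.0012,-0.0025,0,0],[255,-0.0012,-0.0025,0,0]]}}

```text
t: 10.87
ee_pos: [617.2, -49.2, 94.7]
orientation: [3.141, -0.0, 0.0]
ft_force: [-1.7, -3.0, 1.0]
width: 21.6
```

>>> {"name": "move_arm", "arguments": {"deltas": [[0,0,0,0,0],[0,0,0,0,0],[0,0,0,0,0],[0,0,0,0,0],[0,0,0,0,0]]}}

```text
t: 11.28
ee_pos: [617.3, -48.8, 94.7]
orientation: [-3.141, 0.0, -0.001]
ft_force: [1.0, 0.3, 0.2]
width: 51.3
```

>>> {"name": "move_arm", "arguments": {"deltas": [[0,0,0,0,0],[0,0,0,0,0],[0,0,0,0,0],[0,0,0,0,0]]}}

```text
t: 11.62
ee_pos: [617.1, -49.0, 94.7]
orientation: [-3.142, 0.0, -0.0]
ft_force: [-0.3, -0.3, 0.3]
width: 78.2
```

```bash
python3 - <<'E'
from h import *
o,r=st()
im=get_image("wrist"); cv2.imwrite("pics/w10.png",im)
E
```

```text
t 11.62 pos [617.1 -49.   94.7] q [-0.1   0.6   1.72  0.    0.82  1.47] F [-0.26 -0.3   0.32] w 78.2
[[ 1. -0.  0.]
 [-0. -1.  0.]
 [ 0. -0. -1.]]
```

View pics/w10.png

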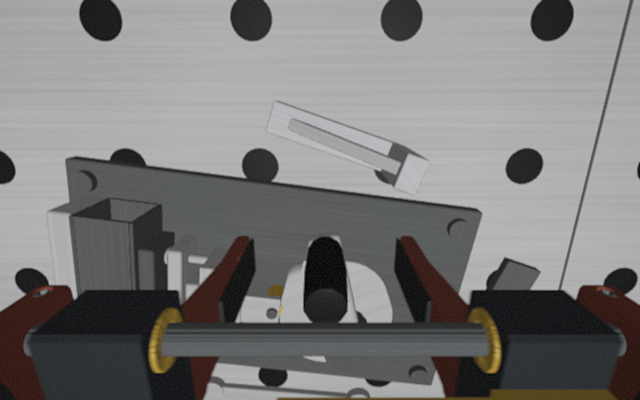

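The fingers are open and the handle has stayed between them (324,270). I raise straight up, then back off to look.

>>> {"name": "move_arm", "arguments": {"deltas": [[0,0,0,-0.03,0],[0,0,0,-0.065,0],[0,0,0,-0.1,0],[0,0,0,-0.135,0],[0,-0.01,0,-0.15,0]]}}

```text
t: 12.08
ee_pos: [610.2, -49.2, 249.8]
orientation: [3.141, -0.0, 0.012]
ft_force: [1.0, 0.1, 0.1]
width: 87.7
```

>>> {"name": "move_arm", "arguments": {"deltas": [[0,-0.03,0,0,0],[0,-0.06,0,0,0],[0,-0.09,0,0,0],[0,-0.11,0,0,0],[0,-0.11,0,0,0]]}}

```text
t: 12.5
ee_pos: [493.1, -48.8, 244.5]
orientation: [-3.141, 0.001, 0.004]
ft_force: [0.7, -0.4, -0.7]
width: 87.7
```

```bash
python3 - <<'E'
from h import *
o,r=st()
im=get_image("wrist"); cv2.imwrite("pics/w11.png",im)
for n in ["shaft","grip","tube","pad"]:
    d=place_of("wrist",n); print(n,[(round(e['conf'],2),np.round(e['location'],1)) for e in d[:2]])
K,C=w2c(o); W=np.linalg.inv(C)
S=np.array([547,-63.5]); yaw=-0.14
N=600; g=3
c,s=np.cos(yaw),np.sin(yaw)
jj,ii=np.meshgrid(np.arange(800),np.arange(N))
fx=(N/2-ii)/g; fy=(600-jj)/g
P=np.stack([S[0]+c*fx-s*fy,S[1]+s*fx+c*fy,np.full_like(fx,39.5)],-1)
Q=P@W[:3,:3].T+W[:3,3]; uv=Q@K.T; uv=uv[...,:2]/uv[...,2:]
rec=cv2.remap(im,uv[...,0].astype(np.float32),uv[...,1].astype(np.float32),cv2.INTER_CUBIC)
for r in (35,48,51): cv2.circle(rec,(600,300),r*g,(0,0,255),1)
cv2.imwrite("pics/rec2.png",rec)
E
```

```text
t 12.5 pos [493.1 -48.8 244.5] q [-0.12  0.22  1.9  -0.    1.02  1.45] F [ 0.69 -0.36 -0.67] w 87.7
[[ 1.    -0.    -0.003]
 [-0.    -1.     0.   ]
 [-0.003 -0.    -1.   ]]
shaft [(0.85, array([547.9, -63.2, 100.6]))]
grip [(0.72, array([614.6, -48.9,  96.7]))]
tube [(0.9, array([556.7, 105.2,  11.8]))]
pad [(0.89, array([561.2,  78.2,  -1. ]))]
```

View pics/w11.png

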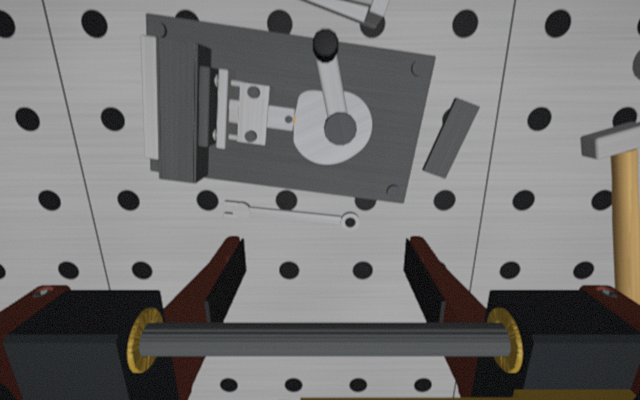

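View pics/rec2.png

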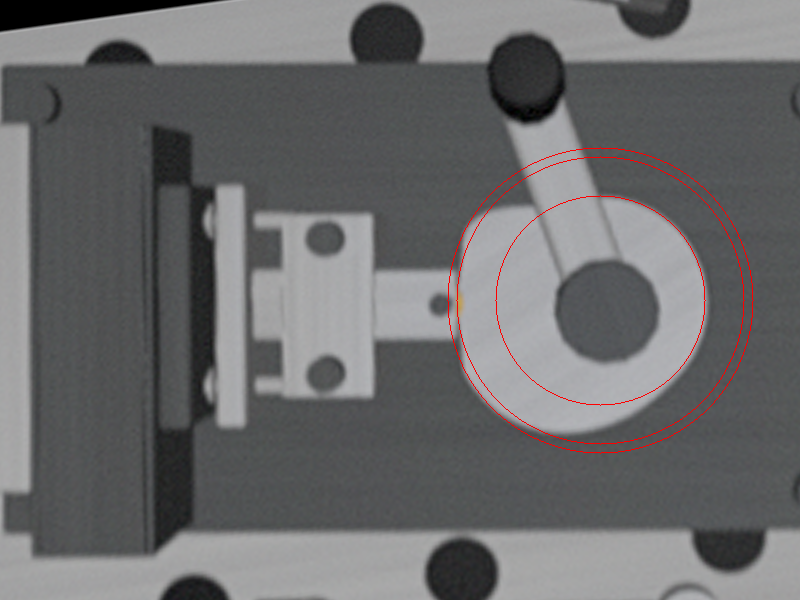

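The roller (about 458,303 in the rectified view) sits midway between the two hump corners at (480,215) and (490,395). The tube lies flush along the fence, with its centre line at about 168 mm. I wait a second, check that nothing creeps, then hand in.

>>> {"name": "move_arm", "arguments": {"deltas": [[0,0,0,0,0],[0,0,0,0,0],[0,0,0,0,0],[0,0,0,0,0],[0,0,0,0,0]]}}

```text
t: 13.17
ee_pos: [497.2, -49.0, 244.6]
orientation: [-3.142, 0.0, 0.0]
ft_force: [-0.3, 0.1, 0.2]
width: 87.9
```

```bash
python3 - <<'E'
from h import *
a=get_image("wrist")
for i in range(12): b=get_image("wrist")
d=cv2.absdiff(a,b)[0:230].max(2); print("diff",d.max(),d.mean(),(d>25).sum())
for n in ["grip","tube"]:
    e=place_of("wrist",n)[:1]; print(n,[(x['conf'],np.round(x['location'],1)) for x in e])
st()
E
```

```text
diff 35 2.6103532608695654 20
grip [(0.84, array([616.9, -50.2, 100.4]))]
tube [(0.7, array([559.5, 102.6,  12.7]))]
t 13.92 pos [497.1 -49.  244.7] q [-0.12  0.23  1.9  -0.    1.02  1.45] F [ 0.29 -0.68  0.44] w 88.3
[[ 1. -0.  0.]
 [-0. -1. -0.]
 [ 0.  0. -1.]]
```

```bash
python3 -c "
from workcell import close_job
print(close_job())"
```

```text
the job is handed in; nothing more can be done
None
```

I cranked the handle about 4.05 rad anticlockwise, let go with the roller in the flat between the two humps, and handed the job in at about 14 s. No verdict is reported, and I could not measure the pad force on the tube directly.

- **Force at the handle:** resistance was about 6.4 N on the rise. It turned to about 5 N pulling onward just past the first hump, then fell to about 1 to 3 N in the dwell.
- **After release:** the last wrist pictures showed the roller midway between the two humps. Two pictures about 0.6 s apart showed no movement of the crank beyond image noise.
- **Tube:** it looked flush and parallel against the fence. Two network readings put its centre line about 166 to 168 mm from the shaft, with a few millimetres of uncertainty.
- **Surroundings:** the gripper is open and well clear of everything, with the wrist force near zero. I touched none of the other tools and parts, and the spanner, angle piece and offcut looked unmoved in the last wrist picture.

My handle circle was 1 to 2 mm off centre, giving up to about 8 N of sideways force. I trimmed it on the way. The highest force reading was about 13 N in motion.

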